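# Pack three pantry containers into one shallow carton

## Robot

A 6-joint arm with a two-finger parallel gripper is mounted at the origin on the work surface. World frame = base frame: x ahead of the robot, y to its left, z up, the work surface at z = 0. Lengths are in m, angles in rad, forces in N, time in s.
With the tool pointing down it reaches from about 0.375 to 0.975 m from the base axis. Payload 3.8 kg.
Tool frame: the origin (TCP) lies midway between the tips of the shut fingers; the grasp point (between the pads) lies 19 mm behind it; z points along the fingers, y is the line along which they close (so a half turn about z gives the same grasp; the last joint's range is limited). The gripper opens to 85 mm and grips with 20 to 120 N. Pads are 22 mm wide; open, the fingers measure 114 mm over their backs; the gripper's body (76 mm by 85 mm) begins 54 mm behind the grasp point. The pads swing forward as they close: fully open they stand 13 mm farther back than shut.
Start: joints at [-1.248, 0.264, 1.604, -0, 1.274, -0.037], TCP at [0.238, -0.632, 0.231] pointing down, gripper open.
Joint ranges: [-2.63, 2.63], [-0.94, 2.18], [0.31, 2.57], [-1.31, 4.45], [0, 2.66], [-2.55, 2.55]. Speed limits (rad/s): [2.57, 2.57, 3.14, 3.14, 3.14, 3.14].

## Interface

Orientations are given as a rotation vector (axis times angle).
In Python, from workcell import bot gives the robot as it stands.
- The arm moves only by the tool step_arm, never from a script. Its argument "motion" is a list of rows, each a list of 5 numbers: the finger opening in cm, from 0 to 8.54, then the shift along the tool's x, y, z in cm, then the turn about the tool's z in degrees. In form: [[claw, dx, dy, dz, twist], ...]. A call has 1 to 20 rows; each row is the pose to reach, as a shift and turn from the pose commanded when the call began, along the tool's axes at that moment; what a row does not reach only later rows make up. A row lasts 1/10 s, in which the tool goes at most 50 mm and 8.59 degrees, less where a joint would pass 70% of its speed; a pose out of reach is approached as far as the arm can. A call with a gripper value outside its range is refused whole. The fingers move at their own pace and stop on an object; "force" is the grip in N (left out, the last holds). Time passes only in rows, so rows that repeat a pose let the fingers close. It gives the time, the measured TCP pose, the force, the opening and the grip force at its end, in the units of the state.
- bot.read_state(): the state, without advancing time (a new reading comes with each control period).
- bot.read_camera(name): name is "scene" or "top" or "wrist"; returns (picture, depth): 384x512x3 uint8, red, green, blue; 384x512 float32, m along the optical axis (not along the pixel's ray), 0 where there is no reading.
- bot.calibration(name): a dict with "mtx" (3x3 intrinsics, pixels), "origin" and "orientation" of the camera in the world; the wrist camera has in their place "T_tool_cam" (4x4, takes a point from camera to tool coordinates, whose origin is the TCP and whose axes are the flange's). Camera axes: x right, y up, looking along -z (the intrinsics and any distortion apply to the point x, -y, -z); pixel columns grow to the right and rows downward; lengths in m; the calibration is good to about 2 mm. A picture is of the moment at which its call begins: read the wrist's pose just before it. calibration takes no time and is no camera call.
- bot.finish_job(): hands the job in; it is judged then, once.
The state is a dict: "time": time; "q": joint angles; "joint_vel": joint speeds; "joint_torque": joint torques, N m; "tool_pos": TCP position; "tcp_rot": TCP orientation; "wrist_force": force on the tool from outside, world axes, zero at the start; "torque": the same for the moment, N m; "width": opening from 0.0 (shut) to 1.0 (fully open); "grip_force": force on a finger pad.
Only numpy, scipy, OpenCV 4.12 (cv2) and the standard library are available. Lean on these libraries where they do the work, as an engineer would, in place of code of your own. Each camera call takes 0.05 s, during which the arm holds its last target. There are 200 camera calls.

## Task

Pack the flat tin, the tea box and the round tin together into the shallow open cardboard carton, so that all three stand the same way up as now, flat on the carton's floor side by side, none of them resting on another or on the rim, and let go of them. The carton stays standing on the shelf; do not shift the other kitchen things.

Things in the scene. Friction and masses are not known exactly. Their poses are not given: they have to be found in the camera images.
- carton: Shallow open brown cardboard carton, loose, about 0.3 kg: outside 138 (its x) by 180 (its y) by 32 mm high; walls and floor 5 mm thick, so inside 128 by 170 mm, inner floor 5 mm above its origin, rim 32 mm above it. Origin: centre of the underside; z up. The pieces fit only with all long sides along its y: the flat tin by one long wall, the two tall pieces in a row by the other.
- flat_tin: Low oblong closed aluminium tin with a dark seam line under the lid, 52 (its x) by 150 (its y) by 60 mm high, loose, about 0.25 kg. Origin: centre of the underside; z up. Can be gripped across its 52 mm width; once the two tall pieces stand beside it there is no finger room along its inner side, so it is best packed first.
- tea_box: Tall closed cardboard box with a plain paper band, 52 (its x) by 84 (its y) by 115 mm high, loose, about 0.2 kg. Origin: centre of the underside; z up. Can be gripped across its 52 mm width near the top, above the flat tin and the carton's rim.
- round_tin: Tall round closed aluminium tin with a dark seam line near the top, 58 mm in diameter, 115 mm high, loose, about 0.25 kg. Origin: centre of the underside; z up.
- colander: Purple plastic colander, 196 mm wide at the rim (244 over its two ears, which lie along its y), 90 mm high, bystander. Origin: centre of the underside.
- sugar_bowl: White ceramic sugar bowl with its knobbed cover on, 96 mm in diameter, 101 mm high, bystander. Origin: centre of the underside.
- egg_timer: Chrome egg timer lying dial up, 72 mm in diameter, 53 mm high with its grip bar, bystander. Origin: centre of the underside.
- salt_jar: Small glass jar with a metal cap, 54 mm in diameter, 75 mm high, bystander. Origin: centre of the underside.
- mug: White ceramic mug, 80 mm in diameter, 90 mm high, handle on its y side, bystander. Origin: centre of the underside.

How it is judged:
By the outcome, as a careful person would: the job done as asked, in the order asked, and still so for the second after the job is handed in, with the robot touching nothing.
It also fails if it takes over 64 s, if anything falls off the work surface, if the arm or the gripper's body presses on something with over 40 N, if the wrist force passes 120 N, or if a joint passes its speed limit or range.

## Working session

There is one attempt and no reset: what is moved stays moved. The work goes in short steps, Python scripts to look and compute and a tool call to move; the robot and the scene stay as the last step left them, time stands still between calls to the robot, and variables do not carry over. Pictures are saved under pics/ and viewed, at most 10 in all, crops included, and the job is handed in when it is done.

Besides the shell and the picture viewer there is one more tool, called as name([rows], argument=value, ...), one row to a line, values as JSON. step_arm: Moves the arm, as the interface text tells. Its arguments: {"type":"object","properties":{"motion":{"type":"array","items":{"type":"array","items":{"type":"number"}}},"force":{"type":"number"}},"required":["motion"]}

```bash
mkdir -p pics; ls; cat > h.py <<'E'
import numpy as np,cv2
from scipy.spatial.transform import Rotation as R
from workcell import bot
def cam(name):
    s=bot.read_state(); im,d=bot.read_camera(name); c=bot.calibration(name)
    if 'T_tool_cam' in c:
        T=np.eye(4);T[:3,:3]=R.from_rotvec(s['tcp_rot']).as_matrix();T[:3,3]=s['tool_pos'];T=T@np.array(c['T_tool_cam'])
    else:
        T=np.eye(4);o=np.array(c['orientation']);T[:3,:3]=o if o.shape==(3,3) else R.from_rotvec(o).as_matrix();T[:3,3]=c['origin']
    v,u=np.mgrid[:384,:512]; k=np.array(c['mtx'])
    P=np.stack([(u-k[0,2])/k[0,0]*d,-(v-k[1,2])/k[1,1]*d,-d],-1)
    W=P@T[:3,:3].T+T[:3,3]; W[d==0]=np.nan
    return im,W
E
python3 - <<'E'
from h import *
for n in('scene','top'):
    c=bot.calibration(n);print({k:np.round(v,3).tolist() if not isinstance(v,(str,type(None))) else v for k,v in c.items()})
a,A=cam('scene');b,B=cam('top')
cv2.imwrite('pics/a.png',cv2.cvtColor(np.vstack([a[:300],b[:300]]) if 0 else a,cv2.COLOR_RGB2BGR))
cv2.imwrite('pics/b.png',cv2.cvtColor(b,cv2.COLOR_RGB2BGR))
np.savez('v.npz',a=a,A=A,b=b,B=B)
print(bot.calibration('wrist'));print(bot.read_state())
E
```

```text
pics
{'mtx': [[422.877, 0.0, 251.551], [0.0, 422.877, 190.089], [0.0, 0.0, 1.0]], 'origin': [1.422, -0.455, 0.813], 'orientation': [0.818, 0.52, 1.059]}
{'mtx': [[378.864, 0.0, 257.608], [0.0, 378.864, 191.041], [0.0, 0.0, 1.0]], 'origin': [0.305, -0.031, 1.187], 'orientation': [0.162, -0.165, -1.516]}
{'mtx': array([[317.26464296,   0.        , 260.04710298],
       [  0.        , 317.26464296, 196.58896282],
       [  0.        ,   0.        ,   1.        ]]), 'T_tool_cam': array([[-1.07065855e-03,  9.54426681e-01,  2.98443569e-01,
         7.67174913e-02],
       [ 9.99998475e-01,  6.10185138e-04,  1.63608799e-03,
        -2.23384579e-04],
       [ 1.37942020e-03,  2.98444866e-01, -9.54425879e-01,
        -1.42226518e-01],
       [ 0.00000000e+00,  0.00000000e+00,  0.00000000e+00,
         1.00000000e+00]])}
{'time': 0.1, 'q': array([-1.24792465e+00,  2.64682219e-01,  1.60523438e+00,  2.50386221e-05,
        1.27366125e+00, -3.69248261e-02]), 'joint_vel': array([ 3.66185857e-04, -3.45738506e-03, -2.07340634e-03, -2.23936650e-04,
       -8.89611281e-06, -1.36194982e-04]), 'joint_torque': array([ 8.01491333e-04, -5.16707575e+01, -3.68590057e+01, -1.87656661e-05,
        6.28747992e-03,  3.55946760e-06]), 'tool_pos': array([ 0.23744258, -0.63117158,  0.23008518]), 'tcp_rot': array([-3.08895878e+00, -5.61759940e-01,  4.06854957e-04]), 'wrist_force': array([-0.54951198, -0.33301168,  0.4880315 ]), 'torque': array([ 0.03212518,  0.00503993, -0.05611445]), 'grip_force': 0.0, 'width': 0.9973619671148231}
```

View pics/b.png

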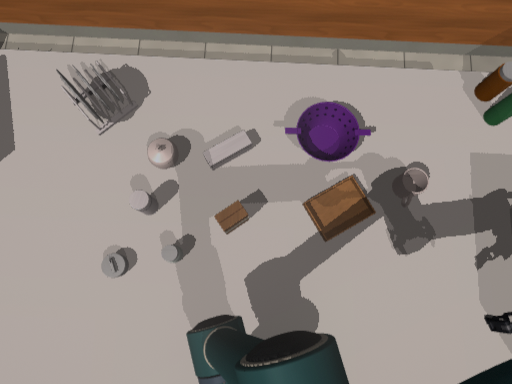

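View pics/a.png

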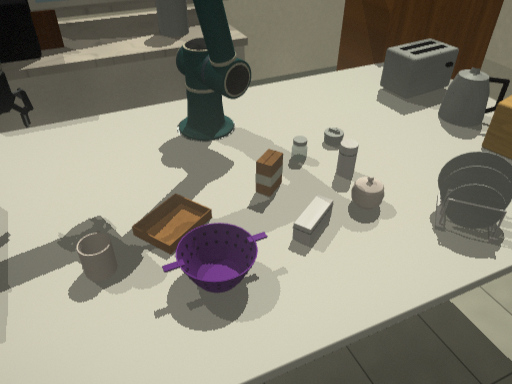

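The top view shows the carton at (340,207), tea box (232,217), flat tin (228,148), round tin (141,201), colander (328,131) and mug (415,180). The scene view shows the same things, all upright. Next I measure their poses from depth.

```bash
cat > m.py <<'E'
from h import *
z=np.load('v.npz')
W=np.concatenate([z['A'].reshape(-1,3),z['B'].reshape(-1,3)])
tag=np.r_[np.zeros(384*512),np.ones(384*512)]
B=z['B']
def seed(u,v):return B[v,u]
for n,u,v,r,z0,z1 in [('flat',228,148,.11,.045,.075),('tea',232,213,.08,.1,.13),('round',141,201,.06,.1,.13),('carton',340,207,.15,.022,.045),('salt',172,252,.05,.02,.1),('mug',415,180,.075,.08,.12),('colander',328,131,.15,.075,.12),('sugar',161,152,.07,.02,.12)]:
    c=seed(u,v)
    for t in(0,1):
        m=(tag==t)&(np.hypot(*(W[:,:2]-c[:2]).T)<r)&(W[:,2]>z0)&(W[:,2]<z1)
        p=W[m]
        if len(p)<8: print(n,t,len(p));continue
        (cx,cy),(w,h),a=cv2.minAreaRect((p[:,:2]*1000).astype(np.float32))
        print(n,t,len(p),'c %.1f %.1f size %.1f %.1f ang %.1f'%(cx,cy,w,h,a),'z',np.round(np.percentile(p[:,2],[5,50,95])*1000,1), 'seed',np.round(c,3))
for t,Q in((0,z['A']),(1,z['B'])):
    q=Q.reshape(-1,3);q=q[(abs(q[:,2])<.02)&(abs(q[:,0]-.55)<.3)&(abs(q[:,1])<.4)];print('table',np.round(np.median(q,0),4),np.linalg.lstsq(np.c_[q[:,:2],np.ones(len(q))],q[:,2],rcond=None)[0])
E
python3 m.py
```

```text
flat 0 783 c 681.6 75.9 size 53.5 154.2 ang 33.0 z [48.5 59.4 61.9] seed [0.677 0.071 0.058]
flat 1 803 c 678.6 74.7 size 53.4 150.3 ang 33.1 z [52.9 57.7 61.2] seed [0.677 0.071 0.058]
tea 0 362 c 461.8 45.8 size 54.9 89.0 ang 36.3 z [102.5 114.  116.8] seed [0.466 0.043 0.11 ]
tea 1 545 c 458.6 46.1 size 52.7 83.5 ang 37.1 z [109.4 113.1 116.3] seed [0.466 0.043 0.11 ]
round 0 201 c 495.4 313.5 size 56.5 58.0 ang 17.3 z [102.4 113.9 117.1] seed [0.487 0.305 0.114]
round 1 332 c 490.9 312.9 size 55.3 56.4 ang 38.7 z [107.5 112.6 116. ] seed [0.487 0.305 0.114]
carton 0 592 c 513.8 -280.5 size 141.3 184.2 ang 32.3 z [22.8 28.8 33. ] seed [ 0.518 -0.291  0.   ]
carton 1 375 c 511.0 -282.7 size 138.2 181.2 ang 32.4 z [23.9 29.5 34. ] seed [ 0.518 -0.291  0.   ]
salt 0 282 c 351.9 220.8 size 49.1 52.3 ang 23.8 z [24.4 54.6 75.9] seed [0.348 0.21  0.08 ]
salt 1 306 c 344.7 218.1 size 49.6 50.4 ang 22.2 z [31.9 71.8 75.9] seed [0.348 0.21  0.08 ]
mug 0 261 c 598.0 -496.8 size 80.3 76.6 ang 44.1 z [80.8 86.2 90.6] seed [ 0.616 -0.529  0.01 ]
mug 1 123 c 596.1 -499.2 size 79.1 73.7 ang 39.1 z [82.6 87.7 91.1] seed [ 0.616 -0.529  0.01 ]
colander 0 1169 c 741.0 -233.8 size 192.9 199.5 ang 44.7 z [76.5 86.8 90.8] seed [ 0.771 -0.25   0.004]
colander 1 732 c 738.8 -234.4 size 193.7 197.0 ang 45.1 z [76.2 85.8 90.5] seed [ 0.771 -0.25   0.004]
sugar 0 828 c 661.8 274.0 size 88.1 85.6 ang 88.9 z [26.6 67.3 84.1] seed [0.647 0.273 0.079]
sugar 1 757 c 651.1 274.5 size 87.3 92.9 ang 47.3 z [42.3 72.8 81.6] seed [0.647 0.273 0.079]
table [ 6.453e-01 -5.800e-02 -1.000e-04] [-0.0005537  -0.00111732  0.00091059]
table [ 0.5123 -0.011  -0.0016] [ 0.00098245 -0.00345816 -0.00180667]
```

```bash
cat > mv.py <<'E'
import sys
from h import *
def go(x,y,z,a):
    "print tool-frame shift (cm) and twist (deg) to TCP x,y,z (mm) with tool y at angle a (deg)"
    s=bot.read_state();M=R.from_rotvec(s['tcp_rot']).as_matrix();p=s['tool_pos']*1000
    d=M.T@(np.array([x,y,z])-p)/10
    ya=np.degrees(np.arctan2(M[1,1],M[0,1]));t=-((a-ya+180)%360-180)
    print('t %.2f'%s['time'],'pos',p.round(1),'ytool %.1f'%ya,'tilt',M[:,2].round(3),'width %.1f'%(s['width']*85.4),'grip %.0f'%s['grip_force'],'F',s['wrist_force'].round(1))
    print('to',(x,y,z,a),'->',d.round(2),'twist %.1f'%t)
C=np.array([512.3,-281.6]);A=32.4
def carton(x,y):
    c,s=np.cos(np.radians(A)),np.sin(np.radians(A));return C+[c*x-s*y,s*x+c*y]
if __name__=='__main__':
    for a in sys.argv[1:]: go(*map(float,a.split(',')))
E
python3 mv.py 680,75.3,180,33 680,75.3,30,33
python3 -c "
from mv import *
print(carton(-34,0),carton(31,-34),carton(31,47))"
```

```text
t 0.10 pos [ 237.4 -631.2  230.1] ytool -69.4 tilt [-0.001  0.002 -1.   ] width 85.2 grip 0 F [-0.5 -0.3  0.5]
to (680.0, 75.3, 180.0, 33.0) -> [ 66.29 -50.53   5.12] twist -102.4
t 0.10 pos [ 237.4 -631.2  230.1] ytool -69.4 tilt [-0.001  0.002 -1.   ] width 85.2 grip 0 F [-0.5 -0.3  0.5]
to (680.0, 75.3, 30.0, 33.0) -> [ 66.29 -50.5   20.12] twist -102.4
[ 483.59285053 -299.81811103] [ 556.69227672 -293.69651882] [ 513.29030633 -225.30595686]
```

step_arm([
  [8.5,66.3,-50.5,5,-102.4],
  [8.5,66.3,-50.5,5,-102.4],
  [8.5,66.3,-50.5,5,-102.4],
  [8.5,66.3,-50.5,5,-102.4],
  [8.5,66.3,-50.5,5,-102.4],
  [8.5,66.3,-50.5,5,-102.4],
  [8.5,66.3,-50.5,5,-102.4],
  [8.5,66.3,-50.5,5,-102.4],
  [8.5,66.3,-50.5,5,-102.4],
  [8.5,66.3,-50.5,5,-102.4],
  [8.5,66.3,-50.5,5,-102.4],
  [8.5,66.3,-50.5,5,-102.4],
  [8.5,66.3,-50.5,5,-102.4],
  [8.5,66.3,-50.5,5,-102.4],
  [8.5,66.3,-50.5,5,-102.4],
  [8.5,66.3,-50.5,5,-102.4],
  [8.5,66.3,-50.5,5,-102.4],
  [8.5,66.3,-50.5,5,-102.4],
  [8.5,66.3,-50.5,5,-102.4],
  [8.5,66.3,-50.5,5,-102.4],
], force=40)

```text
time: 2.1
tool_pos: [0.6796, 0.0734, 0.1808]
tcp_rot: [-1.499, -2.76, 0.002]
wrist_force: [-0.7, 0.2, -0.3]
width: 0.993
grip_force: 0.0
```

```bash
python3 mv.py 680,75.3,180,33 680,75.3,30,33; python3 - <<'E'
from h import *
a,W=cam('wrist');p=W[(W[...,2]>.05)&(W[...,2]<.07)&(np.hypot(W[...,0]-.68,W[...,1]-.075)<.1)]
print(len(p),cv2.minAreaRect((p[:,:2]*1000).astype(np.float32)),np.median(p[:,2]))
E
```

```text
t 2.10 pos [679.6  73.4 180.8] ytool 33.0 tilt [-0.001 -0.001 -1.   ] width 84.8 grip 0 F [-0.7  0.2 -0.3]
to (680.0, 75.3, 180.0, 33.0) -> [0.14 0.13 0.08] twist -0.0
t 2.10 pos [679.6  73.4 180.8] ytool 33.0 tilt [-0.001 -0.001 -1.   ] width 84.8 grip 0 F [-0.7  0.2 -0.3]
to (680.0, 75.3, 30.0, 33.0) -> [ 0.13  0.16 15.08] twist -0.0
10017 ((680.4728393554688, 76.68055725097656), (52.11513900756836, 149.74073791503906), 33.176063537597656) 0.05943476646573859
```

step_arm([
  [8.5,0.2,0.2,5,0],
  [8.5,0.2,0.2,10,0],
  [8.5,0.2,0.2,13,0],
  [8.5,0.2,0.2,15,0],
  [8.5,0.2,0.2,15,0],
  [4.5,0.2,0.2,15,0],
  [4.5,0.2,0.2,15,0],
  [4.5,0.2,0.2,15,0],
  [4.5,0.2,0.2,15,0],
  [4.5,0.2,0.2,15,0],
  [4.5,0.2,0.2,15,0],
  [4.5,0.2,0.2,15,0],
  [4.5,0.2,0.2,15,0],
  [4.5,0.2,0.2,13,0],
  [4.5,0.2,0.2,9,0],
  [4.5,0.2,0.2,4,0],
  [4.5,0.2,0.2,0,0],
  [4.5,0.2,0.2,-2,0],
  [4.5,0.2,0.2,-2,0],
  [4.5,0.2,0.2,-2,0],
], force=50)

```text
time: 4.15
tool_pos: [0.6805, 0.0772, 0.2007]
tcp_rot: [-1.498, -2.761, 0.0]
wrist_force: [-0.5, 0.7, -4.1]
width: 0.602
grip_force: 55.0
```

```bash
python3 mv.py 483.6,-299.8,200,32.4; python3 - <<'E'
from h import *
a,W=cam('wrist');cv2.imwrite('pics/c.png',cv2.cvtColor(a,cv2.COLOR_RGB2BGR))
E
```

```text
t 4.15 pos [680.5  77.2 200.7] ytool 33.0 tilt [-0.  0. -1.] width 51.4 grip 55 F [-0.5  0.7 -4.1]
to (483.6, -299.8, 200.0, 32.4) -> [-20.88 -37.06   0.08] twist 0.6
```

View pics/c.png

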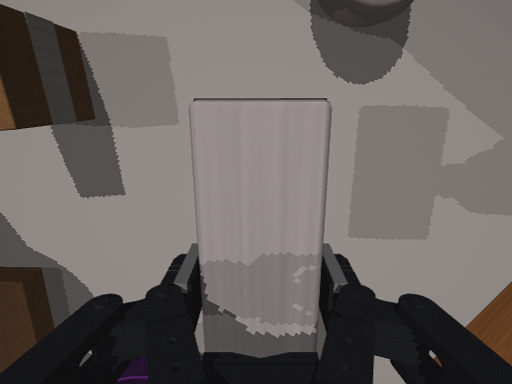

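The picture shows the flat tin held square and level between the pads (edges at columns 193–330). Moving over the carton.

step_arm([
  [4.5,-2,-3.5,0,0.6],
  [4.5,-5,-9,0,0.6],
  [4.5,-7.5,-13,0,0.6],
  [4.5,-9.5,-17,0,0.6],
  [4.5,-11.5,-21,0,0.6],
  [4.5,-14,-25,0,0.6],
  [4.5,-16,-29,0,0.6],
  [4.5,-18.5,-33,0,0.6],
  [4.5,-20,-35.6,0,0.6],
  [4.5,-20.9,-37.1,0,0.6],
  [4.5,-20.9,-37.1,0,0.6],
  [4.5,-20.9,-37.1,0,0.6],
  [4.5,-20.9,-37.1,0,0.6],
])

```text
time: 5.5
tool_pos: [0.4834, -0.299, 0.1997]
tcp_rot: [-1.511, -2.751, -0.001]
wrist_force: [-0.5, -0.3, -3.4]
width: 0.592
grip_force: 54.9
```

```bash
python3 mv.py 483.6,-299.8,200,32.4; cat > look.py <<'E'
from h import *
import sys
u=np.array([np.cos(np.radians(32.4)),np.sin(np.radians(32.4))]);v=np.array([-u[1],u[0]])
def rect(W,z0,z1,r,c,n):
    m=(W[...,2]>z0)&(W[...,2]<z1)&(np.hypot(W[...,0]-c[0],W[...,1]-c[1])<r);p=W[m]
    if len(p)<10:print(n,len(p));return
    e=np.c_[p[:,:2]@u,p[:,:2]@v]*1000
    print(n,len(p),np.array([*cv2.minAreaRect((p[:,:2]*1000).astype(np.float32))],dtype=object),'local ext',np.percentile(e,[.5,99.5],axis=0).round(1).tolist(),'z',np.percentile(p[:,2],[5,50,95]).round(4))
E
python3 - <<'E'
from look import *
t=bot.read_state()['tool_pos'];print('tcp local',t[:2]@u*1e3,t[:2]@v*1e3)
a,W=cam('wrist');rect(W,t[2]+.02,t[2]+.036,.12,t,'tin wrist');rect(W,.022,.045,.16,(.512,-.282),'carton wrist')
for n in('top','scene'):
    b,W=cam(n);rect(W,.022,.045,.14,(.512,-.282),'carton '+n);rect(W,t[2]+.015,t[2]+.04,.1,t,'tin '+n)
cv2.imwrite('pics/d.png',cv2.cvtColor(a,cv2.COLOR_RGB2BGR))
E
```

```text
t 5.50 pos [ 483.4 -299.   199.7] ytool 32.5 tilt [-0.002  0.002 -1.   ] width 50.5 grip 55 F [-0.5 -0.3 -3.4]
to (483.6, -299.8, 200.0, 32.4) -> [-0.07 -0.03 -0.03] twist 0.1
tcp local 247.93884309222935 -511.51703421544823
tin wrist 33861 [(474.0608215332031, -282.884765625)
 (78.95769500732422, 113.69615936279297) 32.39495086669922] local ext [[213.4, -545.8], [283.8, -436.4]] z [0.2239 0.2251 0.2264]
carton wrist 2276 [(544.3514404296875, -241.70724487304688)
 (118.54938507080078, 253.184814453125) 67.73538208007812] local ext [[214.0, -599.8], [434.1, -422.3]] z [0.0239 0.031  0.0331]
carton top 200 [(510.9544677734375, -282.2676086425781)
 (137.50521850585938, 180.19142150878906) 32.44382095336914] local ext [[212.3, -602.0], [348.9, -422.2]] z [0.024  0.0298 0.0334]
tin top 238 [(464.4147644042969, -262.8052978515625)
 (65.98440551757812, 71.59310150146484) 33.8896484375] local ext [[221.5, -505.8], [282.7, -435.3]] z [0.2201 0.2241 0.2277]
carton scene 600 [(513.884033203125, -281.27130126953125)
 (142.97158813476562, 183.02105712890625) 32.849266052246094] local ext [[213.1, -603.6], [353.1, -422.2]] z [0.0228 0.0289 0.033 ]
tin scene 693 [(487.0938720703125, -300.6086120605469)
 (81.04824829101562, 148.82186889648438) 44.91504669189453] local ext [[214.0, -586.8], [289.6, -438.0]] z [0.2166 0.2252 0.2335]
```

View pics/d.png

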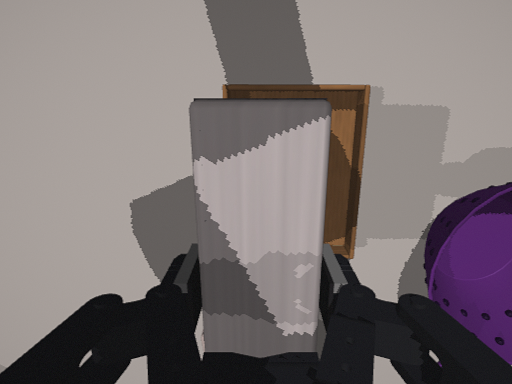

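step_arm([
  [4.5,0,0,4,0],
  [4.5,0,0,8,0],
  [4.5,0,0,11,0],
  [4.5,0,0,13,0],
  [4.5,0,0,14.5,0],
  [4.5,0,0,15.4,0],
  [4.5,0,0,15.4,0],
  [4.5,0,0,15.4,0],
], force=65)

```text
time: 6.45
tool_pos: [0.4846, -0.3007, 0.0482]
tcp_rot: [1.512, 2.752, -0.0]
wrist_force: [0.7, -0.4, -2.2]
width: 0.59
grip_force: 72.4
```

```bash
python3 - <<'E'
from look import *
s=bot.read_state();t=s['tool_pos'];print(t*1e3,s['wrist_force'],s['grip_force'])
a,W=cam('wrist');rect(W,t[2]+.015,t[2]+.036,.12,t,'tin wrist')
a,W=cam('scene');rect(W,.05,.09,.12,t,'tin scene')
E
```

```text
[ 484.64877796 -300.69992445   48.2246003 ] [ 0.7037856  -0.35594961 -2.20990708] 72.43043661117554
tin wrist 34121 [(474.79656982421875, -284.37255859375)
 (78.26934814453125, 113.7072525024414) 33.165428161621094] local ext [[212.7, -547.8], [284.9, -438.0]] z [0.0721 0.0734 0.0747]
tin scene 782 [(488.5398864746094, -303.0164794921875)
 (79.5858383178711, 149.5353240966797) 41.96672821044922] local ext [[215.9, -589.5], [288.4, -440.6]] z [0.0527 0.0727 0.0807]
```

step_arm([
  [4.5,0,0,0.3,0],
  [4.5,0,0,0.5,0],
  [4.5,0,0,0.7,0],
  [4.5,0,0,0.8,0],
  [4.5,0,0,0.9,0],
  [4.5,0,0,0.9,0],
])

```text
time: 7.15
tool_pos: [0.4836, -0.3002, 0.0394]
tcp_rot: [-1.513, -2.753, -0.0]
wrist_force: [-4.2, 2.9, 5.9]
width: 0.595
grip_force: 73.4
```

```bash
python3 - <<'E'
from look import *
s=bot.read_state();t=s['tool_pos'];print(t*1e3,s['wrist_force'],s['grip_force'])
a,W=cam('wrist');rect(W,t[2]+.015,t[2]+.036,.12,t,'tin wrist')
E
```

```text
[ 483.60360732 -300.20006207   39.35162584] [-4.23183584  2.91721256  5.85780457] 73.39854598045349
tin wrist 34194 [(473.9725341796875, -283.654541015625)
 (78.2970199584961, 113.50486755371094) 32.37165832519531] local ext [[212.2, -546.8], [284.2, -437.0]] z [0.0633 0.0646 0.0658]
```

step_arm([
  [6,0,0,0,0],
  [7.5,0,0,0,0],
  [8.5,0,0,0,0],
  [8.5,0,0,0,0],
  [8.5,0,0,-1,0],
  [8.5,0,0,-5,0],
  [8.5,0,0,-10,0],
  [8.5,0,0,-15,0],
  [8.5,0,0,-18,0],
  [8.5,0,0,-18,0],
  [8.5,0,0,-18,0],
], force=40)

```text
time: 8.3
tool_pos: [0.4843, -0.3007, 0.22]
tcp_rot: [1.512, 2.751, -0.0]
wrist_force: [0.3, -0.6, 0.4]
width: 0.998
grip_force: 0.0
```

```bash
python3 mv.py 460,46,220,37; python3 - <<'E'
from look import *
a,W=cam('wrist');rect(W,.055,.075,.12,(.484,-.3),'tin wrist');rect(W,.022,.042,.16,(.512,-.282),'carton wrist')
a,W=cam('top');rect(W,.055,.075,.12,(.484,-.3),'tin top')
E
```

```text
t 8.30 pos [ 484.3 -300.7  220. ] ytool 32.4 tilt [ 0.002 -0.002 -1.   ] width 85.2 grip 0 F [ 0.3 -0.6  0.4]
to (460.0, 46.0, 220.0, 37.0) -> [30.57 16.53 -0.07] twist -4.6
tin wrist 8068 [(483.50146484375, -298.4895935058594)
 (52.09135055541992, 148.88943481445312) 32.36408615112305] local ext [[222.7, -584.7], [274.0, -436.7]] z [0.063  0.0644 0.0656]
carton wrist 3214 [(548.8037719726562, -258.5259704589844)
 (223.69781494140625, 179.5498809814453) 32.335819244384766] local ext [[213.2, -601.6], [430.9, -422.6]] z [0.0242 0.0309 0.0325]
tin top 413 [(479.5494079589844, -295.53265380859375)
 (51.21854782104492, 140.67025756835938) 32.394432067871094] local ext [[221.4, -573.5], [271.9, -436.5]] z [0.0598 0.0634 0.0669]
```

step_arm([
  [8.5,2.5,1.3,0,-4.6],
  [8.5,6.5,3.5,0,-4.6],
  [8.5,10.5,5.7,0,-4.6],
  [8.5,14.5,7.8,0,-4.6],
  [8.5,18.5,10,0,-4.6],
  [8.5,22.5,12.2,0,-4.6],
  [8.5,26.5,14.3,0,-4.6],
  [8.5,29.5,15.9,0,-4.6],
  [8.5,30.6,16.5,0,-4.6],
  [8.5,30.6,16.5,0,-4.6],
  [8.5,30.6,16.5,0,-4.6],
])

```text
time: 9.5
tool_pos: [0.4586, 0.0457, 0.2173]
tcp_rot: [-1.4, -2.811, 0.003]
wrist_force: [1.0, 0.0, -0.5]
width: 1.0
grip_force: 0.0
```

```bash
python3 - <<'E'
from look import *
a,W=cam('wrist');rect(W,.105,.125,.08,(.46,.046),'tea wrist')
E
python3 mv.py 460,46,74,37
```

```text
tea wrist 6393 [(459.813720703125, 47.729225158691406)
 (51.91656494140625, 83.95989990234375) 37.160179138183594] local ext [[386.4, -247.6], [441.1, -163.5]] z [0.1133 0.1145 0.1156]
t 9.55 pos [458.8  45.3 217.5] ytool 37.0 tilt [-0.001 -0.001 -1.   ] width 85.0 grip 0 F [-0.5 -0.7  0.9]
to (460.0, 46.0, 74.0, 37.0) -> [-0.02  0.16 14.35] twist -0.0
```

step_arm([
  [8.5,0,0.1,4,0],
  [8.5,0,0.1,8,0],
  [8.5,0,0.1,12,0],
  [8.5,0,0.1,14.5,0],
  [8.5,0,0.1,14.5,0],
  [4.5,0,0.1,14.5,0],
  [4.5,0,0.1,14.5,0],
  [4.5,0,0.1,14.5,0],
  [4.5,0,0.1,14.5,0],
  [4.5,0,0.1,14.5,0],
  [4.5,0,0.1,14.5,0],
  [4.5,0,0.1,14.5,0],
  [4.5,0,0.1,14.5,0],
  [4.5,0,0.1,13,0],
  [4.5,0,0.1,9,0],
  [4.5,0,0.1,5,0],
  [4.5,0,0.1,1,0],
  [4.5,0,0.1,-2,0],
  [4.5,0,0.1,-3,0],
  [4.5,0,0.1,-3,0],
], force=45)

```text
time: 11.55
tool_pos: [0.4609, 0.0473, 0.25]
tcp_rot: [1.4, 2.809, 0.003]
wrist_force: [-0.1, -0.3, -2.7]
width: 0.602
grip_force: 48.3
```

```bash
python3 - <<'E'
from look import *
s=bot.read_state();t=s['tool_pos']
a,W=cam('wrist');rect(W,t[2]+.028,t[2]+.05,.08,t,'tea wrist')
import mv
x,y=mv.carton(28.5,-34);mv.go(x,y,250,32.4)
E
```

```text
tea wrist 25387 [(455.5618591308594, 55.57008743286133)
 (83.26653289794922, 83.63414001464844) 82.7531509399414] local ext [[369.5, -228.7], [458.5, -161.8]] z [0.2854 0.2892 0.2925]
t 11.60 pos [459.6  47.2 247.9] ytool 37.0 tilt [ 0.  0. -1.] width 51.6 grip 48 F [-0.6  0.4 -3.1]
to (np.float64(554.5814569060933), np.float64(-295.03608581016715), 250, 32.4) -> [-33.04 -13.03  -0.22] twist 4.6
```

step_arm([
  [4.5,-2,-0.8,0,4.6],
  [4.5,-5.5,-2.2,0,4.6],
  [4.5,-9.5,-3.8,0,4.6],
  [4.5,-13.5,-5.4,0,4.6],
  [4.5,-17.5,-7,0,4.6],
  [4.5,-21.5,-8.5,0,4.6],
  [4.5,-25.5,-10,0,4.6],
  [4.5,-29,-11.5,0,4.6],
  [4.5,-31.5,-12.5,0,4.6],
  [4.5,-33.1,-13.1,0,4.6],
  [4.5,-33.1,-13.1,0,4.6],
  [4.5,-33.1,-13.1,0,4.6],
  [4.5,-33.1,-13.1,0,4.6],
])

```text
time: 12.9
tool_pos: [0.554, -0.2945, 0.2474]
tcp_rot: [-1.511, -2.752, -0.001]
wrist_force: [-0.1, 0.7, -2.2]
width: 0.6
grip_force: 48.2
```

```bash
cat > chk.py <<'E'
from look import *
import mv
for i in range(2):
    s=bot.read_state();t=s['tool_pos'];print('tcp local',(t[:2]@u*1e3).round(1),(t[:2]@v*1e3).round(1),t*1e3)
    a,W=cam('wrist')
rect(W,t[2]+.034,t[2]+.05,.09,t,'held wrist');rect(W,.022,.042,.16,(.512,-.282),'carton wrist');rect(W,.055,.075,.12,(.484,-.3),'flat wrist')
b,B=cam('scene');rect(B,t[2]+.033,t[2]+.05,.09,t,'held scene')
cv2.imwrite('pics/%s.png'%sys.argv[1],cv2.cvtColor(a,cv2.COLOR_RGB2BGR))
E
python3 chk.py e
```

```text
tcp local 309.9 -545.5 [ 554.01309729 -294.53372565  247.40720262]
tcp local 310.1 -545.7 [ 554.20733119 -294.57143266  247.86858835]
held wrist 24342 [(549.6283569335938, -285.9934387207031)
 (83.29973602294922, 83.60841369628906) 76.97257232666016] local ext [[266.1, -567.5], [355.6, -502.0]] z [0.2859 0.2872 0.291 ]
carton wrist 1614 [(512.4143676757812, -281.20068359375)
 (138.3037567138672, 179.75128173828125) 32.29892349243164] local ext [[213.3, -600.0], [351.1, -422.3]] z [0.0247 0.0312 0.0333]
flat wrist 5872 [(483.5611572265625, -298.4731140136719)
 (52.267852783203125, 148.0596160888672) 32.25260925292969] local ext [[222.9, -579.0], [274.4, -437.4]] z [0.063  0.0645 0.0658]
held scene 401 [(559.5892944335938, -304.21710205078125)
 (71.99031066894531, 89.65267944335938) 87.04090881347656] local ext [[263.6, -587.0], [352.0, -516.1]] z [0.2823 0.2874 0.2951]
```

View pics/e.png

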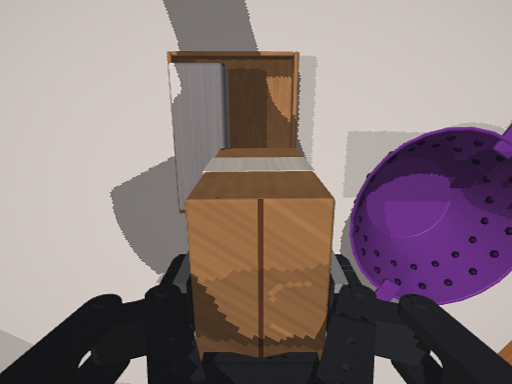

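The wrist view shows the tea box held upright over the free right strip of the carton, beside the flat tin (columns 172–226). Lowering.

step_arm([
  [4.5,0,0,4,0],
  [4.5,0,0,8,0],
  [4.5,0,0,11.5,0],
  [4.5,0,0,14,0],
  [4.5,0,0,15.3,0],
  [4.5,0,0,15.8,0],
  [4.5,0,0,16.1,0],
  [4.5,0,0,16.3,0],
  [4.5,0,0,16.5,0],
  [4.5,0,0,16.5,0],
  [4.5,0,0,16.5,0],
])

```text
time: 14.15
tool_pos: [0.5548, -0.2964, 0.084]
tcp_rot: [1.513, 2.752, -0.0]
wrist_force: [0.4, 1.8, -1.6]
width: 0.605
grip_force: 48.2
```

```bash
cat > q.py <<'E'
from look import *
s=bot.read_state();t=s['tool_pos'];print(t*1e3,s['wrist_force'].round(1),s['grip_force'])
a,W=cam('wrist');rect(W,.105,.135,.05,t,'tall wrist')
b,W=cam('scene');rect(W,.105,.135,.09,t,'tall scene');rect(W,.055,.075,.09,t-[.07,0,0],'flat scene')
E
python3 q.py
```

```text
[ 554.83981196 -296.35113841   83.99061722] [ 0.4  1.8 -1.6] 48.15426170825958
tall wrist 26472 [(550.0726928710938, -288.01239013671875)
 (83.215087890625, 81.23229217529297) 85.42015838623047] local ext [[266.8, -569.1], [353.6, -503.6]] z [0.1143 0.1232 0.1282]
tall scene 465 [(561.4949340820312, -305.0030212402344)
 (76.33521270751953, 82.48504638671875) 84.23735046386719] local ext [[266.5, -589.5], [352.1, -517.8]] z [0.1082 0.1222 0.1325]
flat scene 243 [(523.7977905273438, -301.90521240234375)
 (113.97936248779297, 110.24961853027344) 30.229990005493164] local ext [[223.9, -588.9], [337.4, -486.4]] z [0.0567 0.0639 0.0718]
```

step_arm([
  [4.5,0,0,0.2,0],
  [4.5,0,0,0.3,0],
  [4.5,0,0,0.4,0],
  [4.5,0,0,0.4,0],
])

```text
time: 14.65
tool_pos: [0.5546, -0.2963, 0.0806]
tcp_rot: [1.513, 2.753, -0.0]
wrist_force: [-2.9, 1.5, 5.9]
width: 0.607
grip_force: 48.8
```

```bash
python3 q.py
```

```text
[ 554.6058676  -296.25693018   80.62371293] [-2.9  1.5  5.9] 48.82885694503784
tall wrist 27018 [(549.788330078125, -288.0116271972656)
 (97.9161605834961, 70.41433715820312) 30.81460952758789] local ext [[264.3, -568.9], [355.9, -503.5]] z [0.1136 0.1199 0.1303]
tall scene 467 [(562.045654296875, -297.1703186035156)
 (91.97027587890625, 82.30128479003906) 83.64521026611328] local ext [[261.5, -588.5], [366.6, -519.4]] z [0.1081 0.1195 0.1327]
flat scene 249 [(522.81591796875, -300.002685546875)
 (113.82046508789062, 110.41975402832031) 31.096424102783203] local ext [[223.4, -588.3], [337.9, -483.9]] z [0.0565 0.0638 0.0712]
```

step_arm([
  [6,0,0,0,0],
  [7,0,0,0,0],
  [7.5,0,0,0,0],
  [7.5,0,0,0,0],
  [7.5,0,0,-1,0],
  [8.5,0,0,-5,0],
  [8.5,0,0,-10,0],
  [8.5,0,0,-14,0],
  [8.5,0,0,-16,0],
  [8.5,0,0,-16,0],
  [8.5,0,0,-16,0],
], force=40)

```text
time: 15.85
tool_pos: [0.5546, -0.2962, 0.2399]
tcp_rot: [1.513, 2.752, -0.0]
wrist_force: [-0.8, -0.1, 0.4]
width: 0.997
grip_force: 0.0
```

```bash
python3 - <<'E'
from look import *
import mv
mv.go(493,313,240,42)
a,W=cam('wrist');rect(W,.11,.13,.08,(.5546,-.2963),'tea wrist');rect(W,.022,.042,.13,(.512,-.282),'carton wrist');rect(W,.055,.075,.12,(.484,-.3),'flat')
E
```

```text
t 15.85 pos [ 554.6 -296.2  239.9] ytool 32.4 tilt [ 0.001 -0.001 -1.   ] width 85.1 grip 0 F [-0.8 -0.1  0.4]
to (493, 313, 240, 42) -> [ 5.473e+01  2.745e+01 -5.000e-02] twist -9.6
tea wrist 5693 [(552.7574462890625, -294.7873840332031)
 (51.96876525878906, 83.8244857788086) 32.700836181640625] local ext [[283.1, -586.1], [334.3, -503.4]] z [0.1182 0.1195 0.1206]
carton wrist 2203 [(512.6864013671875, -281.5364685058594)
 (138.29754638671875, 179.95452880859375) 32.28095245361328] local ext [[213.3, -600.6], [351.0, -422.7]] z [0.0246 0.0312 0.0332]
flat 8064 [(509.18365478515625, -282.6968078613281)
 (112.6573715209961, 148.2869110107422) 32.225345611572266] local ext [[223.1, -584.6], [319.6, -437.5]] z [0.0629 0.0645 0.0658]
```

step_arm([
  [8.5,2,1,0,0],
  [8.5,6,3,0,0],
  [8.5,10,5,0,0],
  [8.5,14,7,0,0],
  [8.5,18,9,0,0],
  [8.5,22,11,0,0],
  [8.5,26,13,0,0],
  [8.5,30,15,0,0],
  [8.5,34,17,0,0],
  [8.5,38,19,0,0],
  [8.5,42,21,0,0],
  [8.5,46,23,0,0],
  [8.5,50,25,0,0],
  [8.5,53,26.6,0,0],
  [8.5,54.7,27.4,0,0],
  [8.5,54.7,27.4,0,0],
  [8.5,54.7,27.4,0,0],
  [8.5,54.7,27.4,0,0],
])

```text
time: 17.7
tool_pos: [0.4919, 0.3115, 0.2382]
tcp_rot: [-1.513, -2.752, 0.003]
wrist_force: [-0.7, -0.5, 0.7]
width: 0.997
grip_force: 0.0
```

```bash
python3 - <<'E'
from look import *
a,W=cam('wrist');rect(W,.105,.125,.08,(.493,.313),'round wrist')
import mv
mv.go(493,313,74,32.4)
E
```

```text
round wrist 3340 [(492.36444091796875, 315.8779296875)
 (56.778907775878906, 56.940460205078125) 79.37671661376953] local ext [[557.9, -24.3], [612.5, 30.9]] z [0.113  0.1144 0.1155]
t 17.75 pos [492.2 311.4 238.6] ytool 32.4 tilt [-0.001 -0.001 -1.   ] width 84.8 grip 0 F [0.3 0.4 0.2]
to (493, 313, 74, 32.4) -> [ 0.09  0.18 16.46] twist -0.0
```

step_arm([
  [8.5,0.3,0.2,4,0],
  [8.5,0.3,0.2,8,0],
  [8.5,0.3,0.2,12,0],
  [8.5,0.3,0.2,15,0],
  [8.5,0.3,0.2,16.5,0],
  [8.5,0.3,0.2,16.5,0],
  [5,0.3,0.2,16.5,0],
  [5,0.3,0.2,16.5,0],
  [5,0.3,0.2,16.5,0],
  [5,0.3,0.2,16.5,0],
  [5,0.3,0.2,16.5,0],
  [5,0.3,0.2,16.5,0],
  [5,0.3,0.2,16.5,0],
  [5,0.3,0.2,15,0],
  [5,0.3,0.2,11,0],
  [5,0.3,0.2,7,0],
  [5,0.3,0.2,3,0],
  [5,0.3,0.2,0,0],
  [5,0.3,0.2,-1,0],
  [5,0.3,0.2,-1,0],
], force=60)

```text
time: 19.75
tool_pos: [0.4937, 0.3168, 0.2519]
tcp_rot: [1.512, 2.751, 0.006]
wrist_force: [-0.1, -0.6, -3.3]
width: 0.665
grip_force: 64.7
```

```bash
python3 - <<'E'
from look import *
s=bot.read_state();t=s['tool_pos']
a,W=cam('wrist');rect(W,t[2]+.025,t[2]+.05,.06,t,'round wrist')
import mv
x,y=mv.carton(28.5,48);mv.go(x,y,250,32.4)
E
```

```text
round wrist 18688 [(489.45574951171875, 317.2915344238281)
 (109.68301391601562, 55.54816436767578) 13.70457649230957] local ext [[539.7, -19.8], [632.9, 31.4]] z [0.2816 0.2897 0.2959]
t 19.80 pos [492.5 316.2 249.4] ytool 32.4 tilt [ 0.001  0.    -1.   ] width 56.9 grip 65 F [ 0.5  0.5 -3.3]
to (np.float64(510.6436597178155), np.float64(-225.80119591900188), 250, 32.4) -> [-46.72 -27.53  -0.08] twist 0.0
```

step_arm([
  [5,-1.7,-1,0,0],
  [5,-5,-3,0,0],
  [5,-8.5,-5,0,0],
  [5,-12,-7.1,0,0],
  [5,-15.5,-9.1,0,0],
  [5,-19,-11.2,0,0],
  [5,-22.5,-13.3,0,0],
  [5,-26,-15.3,0,0],
  [5,-29.5,-17.4,0,0],
  [5,-33,-19.4,0,0],
  [5,-36.5,-21.5,0,0],
  [5,-40,-23.6,0,0],
  [5,-43,-25.3,0,0],
  [5,-45.5,-26.8,0,0],
  [5,-46.7,-27.5,0,0],
  [5,-46.7,-27.5,0,0],
  [5,-46.7,-27.5,0,0],
  [5,-46.7,-27.5,0,0],
])

```text
time: 21.6
tool_pos: [0.5105, -0.2241, 0.2483]
tcp_rot: [-1.511, -2.752, -0.001]
wrist_force: [-0.9, 0.6, -2.8]
width: 0.664
grip_force: 64.7
```

```bash
python3 chk.py f
```

```text
tcp local 311.0 -462.7 [ 510.48084086 -224.06557425  248.32557674]
tcp local 311.1 -462.9 [ 510.68336554 -224.10646615  248.7553684 ]
held wrist 16833 [(507.6116943359375, -223.67279052734375)
 (109.56947326660156, 55.89277267456055) 14.681174278259277] local ext [[264.8, -485.9], [358.7, -434.8]] z [0.2852 0.2868 0.2938]
carton wrist 1211 [(539.3244018554688, -243.912353515625)
 (223.83412170410156, 146.4019775390625) 32.54545593261719] local ext [[213.2, -562.9], [429.1, -422.0]] z [0.0238 0.031  0.0358]
flat wrist 3835 [(473.6412658691406, -282.82232666015625)
 (52.29839324951172, 112.92520904541016) 32.45716857910156] local ext [[222.9, -544.0], [274.3, -436.3]] z [0.0629 0.0644 0.0656]
held scene 274 [(509.93719482421875, -224.94503784179688)
 (87.45557403564453, 55.23118591308594) 6.309859275817871] local ext [[270.3, -492.8], [355.4, -441.5]] z [0.2835 0.2872 0.2964]
```

View pics/f.png

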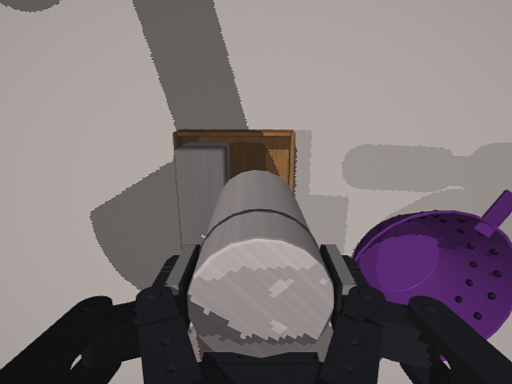

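The round tin hangs upright over the free corner between flat tin, wall and tea box. Lowering.

step_arm([
  [5,0,0,4,0],
  [5,0,0,8,0],
  [5,0,0,11.5,0],
  [5,0,0,14,0],
  [5,0,0,15.3,0],
  [5,0,0,15.8,0],
  [5,0,0,16.1,0],
  [5,0,0,16.4,0],
  [5,0,0,16.4,0],
  [5,0,0,16.4,0],
])

```text
time: 22.75
tool_pos: [0.5116, -0.2259, 0.0864]
tcp_rot: [1.512, 2.751, 0.0]
wrist_force: [-0.2, -0.9, -2.3]
width: 0.667
grip_force: 64.9
```

```bash
python3 q.py
```

```text
[ 511.59919536 -225.86811688   86.39002254] [-0.2 -0.9 -2.3] 64.88950610160828
tall wrist 19473 [(519.8265380859375, -227.8792266845703)
 (90.49603271484375, 73.82548522949219) 56.05099105834961] local ext [[269.5, -488.5], [353.3, -436.3]] z [0.1104 0.1242 0.1276]
tall scene 625 [(526.1697387695312, -254.4095001220703)
 (89.45890808105469, 114.8593978881836) 12.2494535446167] local ext [[271.9, -553.3], [354.5, -444.5]] z [0.1085 0.1199 0.1268]
flat scene 56 [(466.4386901855469, -241.78924560546875)
 (124.80181884765625, 65.60791015625) 63.72587203979492] local ext [[221.8, -513.0], [334.3, -437.7]] z [0.061  0.0642 0.0665]
```

step_arm([
  [5,0,0,0.2,0],
  [5,0,0,0.3,0],
  [5,0,0,0.4,0],
  [5,0,0,0.5,0],
  [5,0,0,0.5,0],
])

```text
time: 23.35
tool_pos: [0.5113, -0.2261, 0.0821]
tcp_rot: [1.512, 2.753, -0.001]
wrist_force: [-4.4, 1.2, 9.2]
width: 0.663
grip_force: 66.0
```

```bash
python3 q.py
```

```text
[ 511.25815895 -226.09517527   82.13414398] [-4.4  1.2  9.2] 65.96698880195618
tall wrist 19749 [(512.1504516601562, -223.3345947265625)
 (91.86763763427734, 57.47035598754883) 53.95249557495117] local ext [[264.2, -487.8], [357.3, -436.4]] z [0.1102 0.1201 0.1311]
tall scene 618 [(521.6487426757812, -255.16635131835938)
 (101.68766784667969, 115.93602752685547) 8.804113388061523] local ext [[260.3, -553.4], [356.1, -445.4]] z [0.1081 0.1192 0.1297]
flat scene 52 [(467.3546142578125, -240.15960693359375)
 (126.04271697998047, 61.05557632446289) 60.538814544677734] local ext [[222.4, -509.4], [335.5, -438.1]] z [0.0625 0.0645 0.0667]
```

Seated. Release and retreat up.

step_arm([
  [6.5,0,0,0,0],
  [7.5,0,0,0,0],
  [8,0,0,0,0],
  [8,0,0,0,0],
  [8,0,0,-1,0],
  [8.5,0,0,-5,0],
  [8.5,0,0,-10,0],
  [8.5,0,0,-15,0],
  [8.5,-4,-3,-18,0],
  [8.5,-8,-6,-18,0],
  [8.5,-8,-6,-18,0],
  [8.5,-8,-6,-18,0],
], force=40)

```text
time: 24.65
tool_pos: [0.5028, -0.3266, 0.2609]
tcp_rot: [1.517, 2.751, 0.0]
wrist_force: [-0.8, 1.1, -0.4]
width: 0.994
grip_force: 0.0
```

```bash
python3 - <<'E'
from look import *
a,W=cam('wrist');rect(W,.11,.13,.14,(.53,-.26),'talls');rect(W,.022,.042,.13,(.512,-.282),'carton');rect(W,.055,.075,.09,(.475,-.285),'flat')
z=W[...,2];m=(W[...,:2]@v*1e3>-497)&(z>.11)&(z<.13);p=W[m];print('round',cv2.minEnclosingCircle((p[:,:2]*1000).astype(np.float32)),np.percentile(p[:,2],[5,50,95]))
b,_=cam('scene');cv2.imwrite('pics/g.png',cv2.cvtColor(np.vstack([a[::1,:],b])[:,:],cv2.COLOR_RGB2BGR)[::1][:0] if 0 else cv2.cvtColor(np.hstack([cv2.resize(a,(400,300)),cv2.resize(b,(400,300))]),cv2.COLOR_RGB2BGR))
E
```

```text
talls 8759 [(535.3466186523438, -266.3603515625)
 (56.90435028076172, 150.53773498535156) 33.989444732666016] local ext [[280.9, -585.9], [334.6, -438.6]] z [0.1181 0.1195 0.1207]
carton 1949 [(512.3870239257812, -281.0974426269531)
 (138.06878662109375, 178.7053985595703) 32.287269592285156] local ext [[213.2, -600.9], [350.4, -422.5]] z [0.0256 0.0311 0.0328]
flat 7160 [(508.7626953125, -281.7342529296875)
 (112.54894256591797, 148.210205078125) 32.30301284790039] local ext [[222.8, -583.0], [316.1, -436.6]] z [0.0628 0.0645 0.0659]
round ((509.59051513671875, -227.78094482421875), 28.91253089904785) [0.11821608 0.11956342 0.12076954]
```

View pics/g.png

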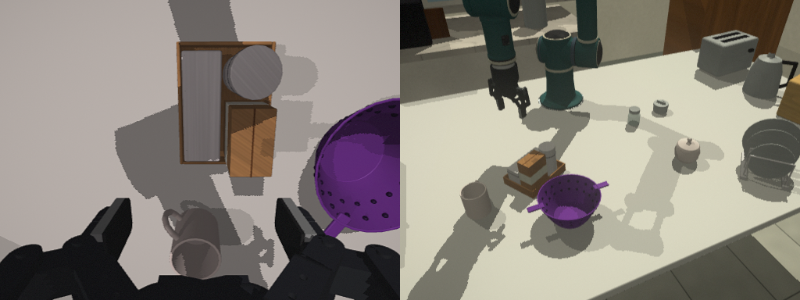

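All three pieces stand flat side by side in the carton (left view, around (227,110)). The bystanders are in place and the gripper is clear.

```bash
python3 -c "
from workcell import bot
print(bot.finish_job())"
```

```text
the job is handed in; nothing more can be done
None
```

I packed the flat tin, tea box and round tin into the carton, upright and flat on its floor side by side, let go of all three, and handed the job in after about 25 s of the 64 s allowed.

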